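# Show the keyhole and the lock cylinder that goes into it

## Robot

A 6-joint arm with a two-finger parallel gripper is mounted at the origin on the work surface. World frame = base frame: x ahead of the robot, y to its left, z up, the work surface at z = 0. Lengths are in m, angles in rad, forces in N, time in s.
With the tool pointing down it reaches from about 0.225 to 0.875 m from the base axis. Payload 3.4 kg.
Tool frame: the origin (TCP) lies between the finger pads; the fingertips stand 17 mm ahead of it and the grasp point (between the pads) lies 2 mm behind it; y points along the fingers, z is the direction in which the jaws open and shut, and the axes are right-handed (so a half turn about y gives the same grasp; the last joint's range is limited). The gripper opens to 85 mm and grips with 20 to 120 N. Pads are 22 mm wide; open, the fingers measure 114 mm over their backs; the gripper's body (76 mm by 85 mm) begins 54 mm behind the grasp point. The pads swing forward as they close: fully open they stand 13 mm farther back than shut.
Start: joints at [-1.446, 0.276, 1.505, -0, 1.361, -0.121], TCP at [0.14, -0.558, 0.248] pointing down, gripper open.
Joint ranges: [-2.89, 2.89], [-0.75, 2.08], [0.22, 2.7], [-1.18, 4.32], [0.11, 2.71], [-2.7, 2.7]. Speed limits (rad/s): [2.57, 2.57, 3.14, 3.14, 3.14, 3.14].

## Interface

Orientations are given as a unit quaternion [w, x, y, z].
In Python, from rig import manip, get_image, camera_model, sign_off, spot_in, silhouettes, spot_point gives the robot as it stands.
- The arm moves only by the tool jog_arm, never from a script. Its argument "targets" is a list of rows, each a list of 3 entries, a list of its own where there are three numbers: the finger opening in m, from 0 to 0.0854, then the shift along the world's x, y, z in m, then the turn about the world's z in rad. In form: [[claw, [x, y, z], spin], ...]. A call has 1 to 10 rows; each row shifts and turns the commanded pose from where the row before left it; what a row does not reach is not made up. A row lasts 1/8 s, in which the tool goes at most 62.5 mm and 10.7 degrees, less where a joint would pass 70% of its speed; a pose out of reach is approached as far as the arm can. A call with a gripper value outside its range is refused whole. The fingers move at their own pace and stop on an object; "force" is the grip in N (left out, the last holds). Time passes only in rows, so rows that do not move let the fingers close. It gives the time, the measured TCP pose, the force and the opening at its end, in the units of the state.
- manip.get_state(): the state, without advancing time (a new reading comes with each control period).
- get_image(name): name is "scene" or "side" or "wrist"; returns (picture, depth): 384x512x3 uint8, red, green, blue; 384x512 float32, m along the optical axis (not along the pixel's ray), 0 where there is no reading.
- camera_model(name): a dict with "mtx" (3x3 intrinsics, pixels), "distortion" ([k1, k2, p1, p2, k3] as OpenCV has them; the pictures are not rectified), "world_from_camera" (4x4, takes a point from camera to world coordinates). Camera axes: x right, y up, looking along -z (the intrinsics and any distortion apply to the point x, -y, -z); pixel columns grow to the right and rows downward; lengths in m; the calibration is good to about 2 mm. A picture is of the moment at which its call begins: read the wrist's pose just before it. camera_model takes no time and is no camera call; for the wrist camera it gives the pose at the moment of the call.
- sign_off(): hands the job in, once; it reports no verdict.
Trained networks look in the newest picture that a camera, given by its name, has taken for a name from the list of things; names that differ only in an ending like _2 or _b are one class to them, and where a whole thing is asked for, a point or a joint stands for the part that bears it (a point fixed in the world has none). Each returns a list of dicts, best first, with "score" (0 to 1); they miss things now and then, are a little off and sometimes report something else, mostly with a low value. They report only what shows in the picture. A call takes as long as a camera call.
- spot_in(name, camera): "position" ([column, row] in pixels, amid what is visible of it).
- silhouettes(name, camera): "mask" (384x512 bool, what is visible of it) and "position" ([column, row] in pixels, amid what is visible of it).
- spot_point(name, camera): "position" ([column, row] in pixels: a listed point, or the origin of a listed thing).
The state is a dict: "clock": time; "qpos": joint angles; "qd": joint speeds; "effort": joint torques, N m; "position": TCP position; "ee_rot": TCP orientation; "contact_force": force on the tool from outside, world axes, zero at the start; "moment": the same for the moment, N m; "width": finger opening in m.
Only numpy, scipy, OpenCV 4.12 (cv2) and the standard library are available. Lean on these libraries where they do the work, as an engineer would, in place of code of your own. Each camera call takes 0.05 s, during which the arm holds its last target.

## Task

Show the learner how this lock goes together: with a fingertip, push the swinging cover aside so that it is well clear of the keyhole in the plate on the wooden board, then point at the bared keyhole from a few centimetres straight above it for two seconds, without touching it. Next point in the same way, without touching it, at the middle of the longest of the three lock cylinders, and stay there, still pointing, when you finish. Lift or shift nothing else, and do not dip down over the other cylinders or the loose plate's keyhole on the way, so that the learner is not misled.

Things in the scene. Friction and masses are not known exactly. Their poses are not given: they have to be found in the camera images.
- lockboard: Fixed wooden board (a piece of door, 130 x 280 x 36 mm) lying flat with a brass lock plate (84 x 220 x 4 mm) screwed on top; the plate's top is 40 mm above the table. Origin: centre of the underside; its y runs along the long side, z up. On it: the covered keyhole (towards -y) and, 60 mm from the middle towards +y, a round brass rose 38 mm across and 7 mm high. Four screw heads 1.2 mm high.
- keyhole (a point): Centre of the black keyhole (about 20 mm long, 11 mm wide) in the top face of the brass plate, 40 mm above the table, at (0, -48 mm) from the board's origin. Hidden under the cover at the start. Axes as the board's. Point at this from above.
- cover_pivot (a point): The vertical pivot pin of the keyhole cover, at (0, -20 mm) from the board's origin, on the cover's top face (45 mm above the table). Axes as the board's.
- cover (a joint): Angle of the swinging steel cover about its vertical pivot, rad: 0 = straight over the keyhole (its arm points along the board's -y), 1.57 = stop. It grows counter-clockwise seen from above, so that the stub moves towards the board's +x; it cannot swing the other way past 0. It starts between 0 and 0.2. From about 0.85 the keyhole is wholly bared; swing it past 1.0 (about 60 degrees). It stays where it is left; about 1 N at the stub moves it.
- cover_stub (a point): Top centre of the cover's upright round push stub (10 mm across, 18 mm high above the cover, top 63 mm above the table), 52 mm from the pivot at the free end of the cover. The cover is a flat drop shape 4 mm thick with its top 45 mm above the table, 26 mm wide over the keyhole.
- cyl_long: The longest lock cylinder, loose: brass barrel 17 mm in diameter, 90 mm long along its own x, with a 10 mm thick fin reaching 24 mm to its +y side, a small steel ring in the middle; lies on the table, 17 mm high. Origin: on the table under the middle of the barrel.
- cyl_long_mid (a point): Middle of the top of the longest cylinder's barrel, 17 mm above the table. Point at this from above.
- cyl_mid: The middle-sized lock cylinder, loose, same shape, 56 mm long. Leave alone.
- cyl_mid_mid (a point): Middle of the top of its barrel, 17 mm above the table.
- cyl_short: The shortest lock cylinder, loose, same shape, 38 mm long. Leave alone.
- cyl_short_mid (a point): Middle of the top of its barrel, 17 mm above the table.
- bare_plate: Loose brass plate 70 x 200 x 5 mm (long along its y) with an open keyhole and no cover, lying flat on the table beyond the board. Leave alone. Origin: centre of the underside.
- bare_keyhole (a point): Keyhole of the loose plate, on its top face, 5 mm above the table.
- lever_handle: Loose bent brass door handle, 18 mm thick bar, about 130 mm long (along its y) with an arm 65 mm to its +x, lying flat. Leave alone. Origin: on the table under the long bar's middle.
- key: Loose steel key, 66 mm long, 4 mm thick, lying flat. Leave alone. Origin: underside, near its middle.
- collar: Loose brass collar ring, 28 mm across, 12 mm high. Leave alone. Origin: centre of the underside.
- screwdriver: Loose screwdriver lying on the table along its x. Leave alone. Origin: underside.

How it is judged:
On the way, in this order (a step that is already met when the one before it is completed fails the run):
1. the cover is pushed aside, clear of the keyhole (value of joint cover above 1 rad), for 0.2 s.
2. the bared keyhole is pointed at from just above, without contact, for a good second and a half (horizontal distance between the grasp point and keyhole below 0.02 m and z of the grasp point in the frame of keyhole between 0.01 and 0.085 m and value of joint cover above 1 rad and contact force between the fingers and lockboard below 0.2 N), for 1.5 s.
3. the middle of the longest lock cylinder is pointed at from just above, without contact (horizontal distance between the grasp point and cyl_long_mid below 0.02 m and z of the grasp point in the frame of cyl_long_mid between 0.01 and 0.085 m), for 0.5 s.
At the end, for the whole second after the job is handed in: The cover stays swung aside (past 1.0 rad), the grasp point is within 20 mm, sideways, of the middle of the longest cylinder and less than 85 mm above its top (the fingertips nearer still), touching nothing, and every loose thing lies within 10 mm of where it started (all of step 3 and value of joint cover above 1 rad and linear speed of each of cyl_long, cyl_mid, cyl_short below 0.02 m/s and distance of each of cyl_long, cyl_mid, cyl_short, bare_plate, lever_handle, key, collar, screwdriver from where it was at the start of the episode below 0.01 m).
It fails at once if a lock cylinder is touched (contact force between any of the fingers, the arm and cyl_long above 0.3 N or contact force between any of the fingers, the arm and cyl_mid above 0.3 N or contact force between any of the fingers, the arm and cyl_short above 0.3 N).
It fails at once if something loose is lifted or shifted by more than 10 mm (distance of any of cyl_long, cyl_mid, cyl_short, bare_plate, lever_handle, key, collar, screwdriver from where it was at the start of the episode above 0.01 m).
It fails at once if a wrong part (another cylinder or the loose plate's keyhole) is pointed at: the gripper dips down over it ((horizontal distance between the grasp point and cyl_mid_mid below 0.02 m and z of the grasp point in the frame of cyl_mid_mid below 0.085 m) or (horizontal distance between the grasp point and cyl_short_mid below 0.02 m and z of the grasp point in the frame of cyl_short_mid below 0.085 m) or (horizontal distance between the grasp point and bare_keyhole below 0.02 m and z of the grasp point in the frame of bare_keyhole below 0.085 m)).
It also fails if it takes over 56 s, if anything falls off the work surface, if the arm or the gripper's body presses on something with over 40 N, if the wrist force passes 120 N, or if a joint passes its speed limit or range.

## Working session

There is one attempt and no reset: what is moved stays moved. The work goes in short steps, Python scripts to look and compute and a tool call to move; the robot and the scene stay as the last step left them, time stands still between calls to the robot, and variables do not carry over. Pictures are saved under pics/ and viewed, and the job is handed in when it is done.

Besides the shell and the picture viewer there is one more tool, called after "Emit:" as name(argument=value, ...), one argument or row to a line, values as JSON. jog_arm: Moves the arm, as the interface text tells. Its arguments: {"type":"object","properties":{"targets":{"type":"array","items":{"type":"array"}},"force":{"type":"number"}},"required":["targets"]}

```bash
mkdir -p pics; ls
cat > h.py <<'E'
import numpy as np, cv2
from rig import manip, get_image, camera_model, sign_off, spot_in, silhouettes, spot_point
def ray(cam,px):
    m=camera_model(cam); K=np.array(m["mtx"]); d=np.array(m["distortion"]); T=np.array(m["world_from_camera"])
    u=cv2.undistortPoints(np.array([[px]],float),K,d)[0,0]
    return T[:3,3], T[:3,:3]@np.array([u[0],-u[1],-1.])
def atz(cam,px,z):
    o,r=ray(cam,px); return o+r*(z-o[2])/r[2]
def proj(cam,p):
    m=camera_model(cam); K=np.array(m["mtx"]); d=np.array(m["distortion"]); T=np.linalg.inv(np.array(m["world_from_camera"]))
    c=T[:3,:3]@np.array(p)+T[:3,3]; c=np.array([c[0],-c[1],-c[2]])
    return cv2.projectPoints(c[None],np.zeros(3),np.zeros(3),K,d)[0].ravel()
E
python3 - <<'E'
from h import *
s=manip.get_state(); print({k:np.round(v,3) for k,v in s.items()})
Z=dict(cover_pivot=.045,cover_stub=.063,keyhole=.04,cyl_long_mid=.017,cyl_mid_mid=.017,cyl_short_mid=.017,bare_keyhole=.005,lockboard=0,lever_handle=0,key=0,collar=0,screwdriver=0)
for c in("scene","side"):
    im,_=get_image(c); cv2.imwrite(f"pics/{c}0.png",im[...,::-1])
    for n,z in Z.items():
        for r in spot_point(n,c)[:2]: print(c,n,round(r["score"],2),np.round(r["position"]),np.round(atz(c,r["position"],z),3))
E
```

```text
pics
{'clock': np.float64(0.0), 'qpos': array([-1.446,  0.277,  1.506,  0.   ,  1.361, -0.121]), 'qd': array([-0.   , -0.   ,  0.003, -0.001,  0.   , -0.001]), 'effort': array([ 1.0000e-03, -4.1676e+01, -2.4580e+01, -0.0000e+00,  1.1000e-02,
       -0.0000e+00]), 'position': array([ 0.14 , -0.557,  0.247]), 'ee_rot': array([ 0.087, -0.087,  0.702, -0.701]), 'contact_force': array([0.49 , 0.288, 0.551]), 'moment': array([-0.001, -0.05 , -0.01 ]), 'width': np.float64(0.086)}
scene cover_pivot 0.96 [391. 204.] [0.528 0.234 0.045]
scene cover_stub 0.65 [368. 193.] [0.524 0.179 0.063]
scene keyhole 0.86 [376. 198.] [0.51  0.198 0.04 ]
scene cyl_long_mid 0.78 [198. 169.] [ 0.478 -0.264  0.017]
scene cyl_long_mid 0.71 [251. 174.] [ 0.465 -0.121  0.017]
scene cyl_mid_mid 0.85 [224. 220.] [ 0.642 -0.142  0.017]
scene cyl_short_mid 0.61 [272. 287.] [0.807 0.009 0.017]
scene cyl_short_mid 0.57 [253. 173.] [ 0.461 -0.117  0.017]
scene bare_keyhole 0.97 [248. 277.] [ 0.783 -0.048  0.005]
scene bare_keyhole 0.29 [139. 171.] [ 0.508 -0.422  0.005]
scene lockboard 0.63 [395. 214.] [0.515 0.251 0.   
[... 395 characters left out ...]
.63 [187. 294.] [0.523 0.179 0.063]
side keyhole 0.88 [180. 311.] [0.52  0.203 0.04 ]
side cyl_long_mid 0.79 [336. 181.] [ 0.482 -0.278  0.017]
side cyl_mid_mid 0.53 [242. 187.] [ 0.646 -0.122  0.017]
side cyl_short_mid 0.66 [305. 224.] [ 0.464 -0.123  0.017]
side cyl_short_mid 0.27 [277. 139.] [ 0.683 -0.313  0.017]
side bare_keyhole 0.9 [176. 182.] [ 0.79  -0.045  0.005]
side lockboard 0.76 [165. 337.] [0.523 0.248 0.   ]
side lockboard 0.74 [242. 224.] [ 0.581 -0.046  0.   ]
side lever_handle 0.74 [277. 139.] [ 0.697 -0.33   0.   ]
side collar 0.72 [336. 182.] [ 0.486 -0.29   0.   ]
side collar 0.7 [243. 224.] [ 0.579 -0.047  0.   ]
side screwdriver 0.96 [357. 147.] [ 0.511 -0.432  0.   ]
```

View pics/scene0.png

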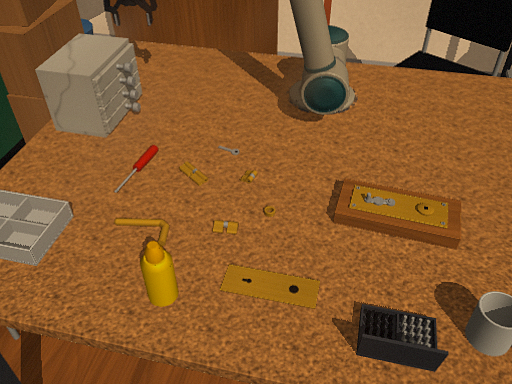

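View pics/side0.png

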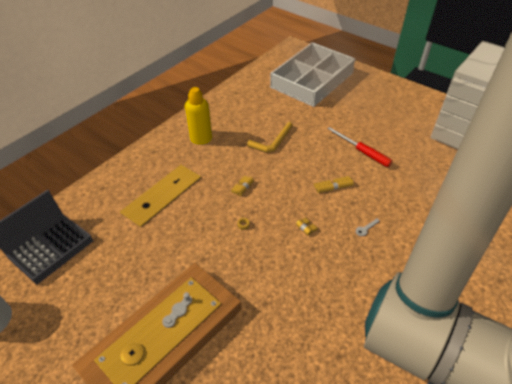

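Run:
```python
from h import *
for c in("scene","side"):
    im=cv2.imread(f"pics/{c}0.png")
    if c=="scene": a=im[140:300,130:290]; b=im[150:300,330:480]
    else: a=im[130:280,210:370]; b=im[250:384,100:250]
    cv2.imwrite(f"pics/{c}crop.png",np.hstack([cv2.resize(a,(390,390),interpolation=2),cv2.resize(b,(390,390),interpolation=2)]))
```

```text
(no output)
```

View crops.

View pics/scenecrop.png

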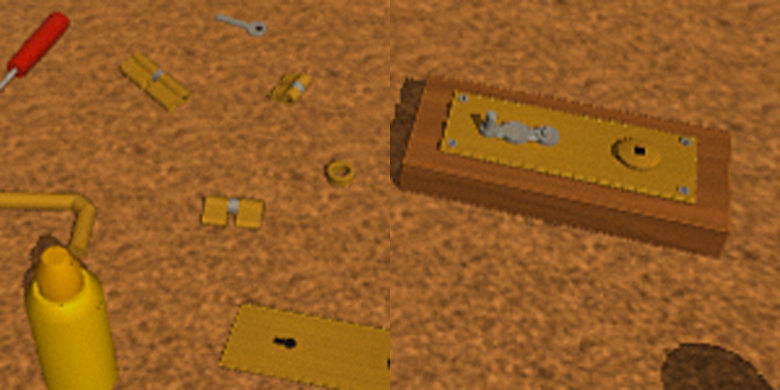

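View pics/sidecrop.png

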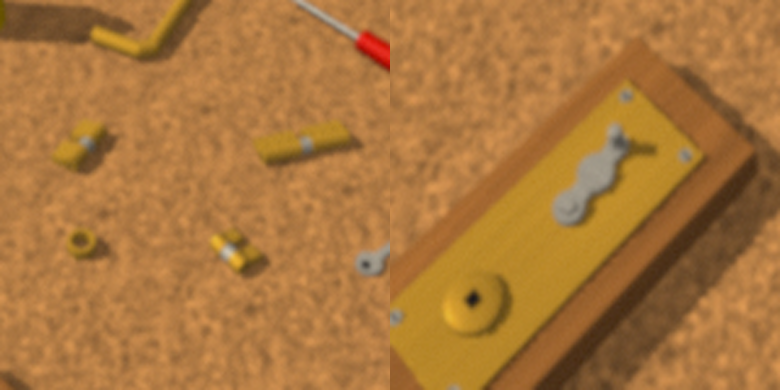

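Run:
```python
from h import *
from scipy.spatial.transform import Rotation as R
s=manip.get_state(); q=s["ee_rot"]; print(R.from_quat([*q[1:],q[0]]).as_matrix().round(3))
rose=[atz("scene",(425,207),.047),atz("side",(131.5,353),.047)]; print(np.round(rose,3))
for c in("scene","side"):
    get_image(c)
    for r in silhouettes("cyl_long",c)[:3]:
        m=r["mask"]; v,u=np.nonzero(m); P=np.array([atz(c,p,.012) for p in zip(u,v)])[:,:2]
        (cx,cy),w,a=cv2.minAreaRect((P*1000).astype(np.float32)); print(c,round(r["score"],2),np.round(r["position"]),m.sum(),cx,cy,w,a)
    for r in silhouettes("lockboard",c)[:1]:
        m=r["mask"]; v,u=np.nonzero(m); P=np.array([atz(c,p,.036) for p in zip(u,v)])[:,:2]
        print("board",cv2.minAreaRect((P*1000).astype(np.float32)))
# depth-based: scene steel ring & stub
for c,pts in(("scene",[(193,172),(425,207),(391,204),(368,193)]),("side",[(336,185),(131,353),(168,321),(187,294)])):
    _,d=get_image(c)
    for p in pts:
        o,r=ray(c,p); print(c,p,np.round(o+r*d[p[1],p[0]],3), "atz17" ,np.round(atz(c,p,.017),3))
```

```text
[[-0.97   0.     0.243]
 [-0.243 -0.    -0.97 ]
 [ 0.    -1.     0.   ]]
[[0.524 0.31  0.047]
 [0.526 0.312 0.047]]
scene 0.73 [194. 173.] 331 490.9182434082031 -271.1580810546875 (103.35099029541016, 37.99257278442383) 55.74747085571289Traceback (most recent call last):
  File "<stdin>", line 8, in <module>
  File "h.py", line 8, in atz
    o,r=ray(cam,px); return o+r*(z-o[2])/r[2]
        ~~~^^^^^^^^
  File "h.py", line 4, in ray
    m=camera_model(cam); K=np.array(m["mtx"]); d=np.array(m["distortion"]); T=np.array(m["world_from_camera"])
ValueError: time passes only in moves, steps and waits
```

```bash
sed -i '2a import functools\n_cm=camera_model\n@functools.lru_cache(None)\ndef camera_model(c): return _cm(c)' h.py
python3 - <<'E'
from h import *
for c in("scene","side"):
    _,d=get_image(c)
    for r in silhouettes("cyl_long",c)[:2]:
        m=r["mask"]; v,u=np.nonzero(m); P=np.array([atz(c,p,.012) for p in zip(u,v)])[:,:2]
        print(c,round(r["score"],2),np.round(r["position"]),m.sum(),cv2.minAreaRect((P*1000).astype(np.float32)))
    for p in dict(scene=[(193,172),(425,207),(391,204),(368,193)],side=[(336,185),(131,353),(168,321),(187,294)])[c]:
        o,r=ray(c,p); print(c,p,np.round(o+r*d[p[1],p[0]],3), "atz17" ,np.round(atz(c,p,.017),3))
print(manip.get_state()["clock"])
E
```

```text
scene 0.85 [193. 172.] 302 ((490.4779357910156, -273.42315673828125), (100.11325073242188, 35.83539581298828), 52.58858108520508)
scene 0.37 [249. 173.] 96 ((465.9832763671875, -123.8076171875), (24.650644302368164, 43.95003890991211), 70.75244903564453)
scene (193, 172) [ 0.483 -0.276  0.01 ] atz17 [ 0.491 -0.272  0.017]
scene (425, 207) [0.526 0.31  0.049] atz17 [0.491 0.317 0.017]
scene (391, 204) [0.529 0.234 0.044] atz17 [0.498 0.238 0.017]
scene (368, 193) [0.524 0.178 0.063] atz17 [0.471 0.181 0.017]
side 0.55 [332. 186.] 428 ((483.3826904296875, -271.14215087890625), (96.13611602783203, 39.03356170654297), 58.766815185546875)
side 0.36 [242. 224.] 132 ((575.438720703125, -42.00978088378906), (26.890724182128906, 31.472318649291992), 39.190032958984375)
side (336, 185) [ 0.475 -0.269  0.014] atz17 [ 0.474 -0.266  0.017]
side (131, 353) [0.527 0.313 0.047] atz17 [0.542 0.308 0.017]
side (168, 321) [0.519 0.234 0.048] atz17 [0.534 0.226 0.017]
side (187, 294) [0.524 0.179 0.063] atz17 [0.546 0.164 0.017]
1.6
```

Emit:
jog_arm(
  targets=[
    [0, [0.025, 0.05, 0], -0.025],
    [0, [0.025, 0.05, 0], -0.025],
    [0, [0.025, 0.05, 0], -0.025],
    [0, [0.025, 0.05, 0], -0.025],
    [0, [0.025, 0.05, 0], -0.025],
    [0, [0.025, 0.05, 0], -0.025],
    [0, [0.025, 0.05, 0], -0.025],
    [0, [0.025, 0.05, 0], -0.025],
    [0, [0.025, 0.05, 0], -0.025],
    [0, [0.025, 0.05, 0], -0.022],
  ],
)

```text
clock: 2.85
position: [0.3906, -0.0561, 0.2487]
ee_rot: [0.0, -0.001, -0.707, 0.707]
contact_force: [0.6, -0.9, -0.0]
width: 0.0
```

Emit:
jog_arm(
  targets=[
    [0, [0.016, 0.047, 0], 0],
    [0, [0.016, 0.047, 0], 0],
    [0, [0.016, 0.047, 0], 0],
    [0, [0.016, 0.047, -0.02], 0],
    [0, [0.01, 0.047, -0.03], 0],
    [0, [0, 0, -0.03], 0],
    [0, [0, 0, 0], 0],
    [0, [0, 0, 0], 0],
  ],
)

```text
clock: 3.85
position: [0.4645, 0.177, 0.1693]
ee_rot: [-0.0, 0.001, 0.707, -0.707]
contact_force: [0.8, -0.1, -0.5]
width: 0.0001
```

Run:
```python
from h import *
s=manip.get_state(); print(s["position"],s["qpos"])
Z=dict(cover_pivot=.045,cover_stub=.063,keyhole=.04)
im,_=get_image("wrist"); cv2.imwrite("pics/w1.png",im[...,::-1])
for n,z in Z.items():
    for r in spot_point(n,"wrist")[:2]: print(n,round(r["score"],2),np.round(r["position"]),np.round(atz("wrist",r["position"],z),4))
```

```text
[0.46454946 0.17704288 0.16929682] [ 2.24204616e-01  2.19211577e-01  1.79334279e+00 -2.29363978e-04
  1.12760633e+00  1.79678073e+00]
cover_pivot 0.78 [190. 116.] [0.5249 0.2319 0.045 ]
cover_stub 0.96 [259. 116.] [0.5252 0.1778 0.063 ]
cover_stub 0.61 [510.  50.] [ 0.5722 -0.0013  0.063 ]
keyhole 0.78 [226. 119.] [0.5219 0.2042 0.04  ]
```

View pics/w1.png

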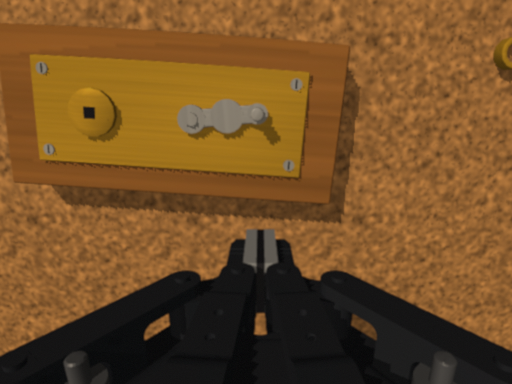

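Emit:
jog_arm(
  targets=[
    [0, [0.005, 0, -0.025], 0],
    [0, [0.005, 0, -0.025], 0],
    [0, [0.005, 0, -0.025], 0],
    [0, [0, 0, -0.015], 0],
    [0, [0, 0, -0.007], 0],
    [0, [0, 0, 0], 0],
  ],
)

```text
clock: 4.8
position: [0.4789, 0.1772, 0.0715]
ee_rot: [0.0, -0.0, -0.707, 0.707]
contact_force: [-1.2, -0.5, 0.3]
width: -0.0004
```

Run:
```python
from h import *
s=manip.get_state(); print(s["position"])
im,_=get_image("side"); im2,_=get_image("wrist")
cv2.imwrite("pics/d1.png",np.hstack([cv2.resize(im[240:384,100:292,::-1],(400,300)),cv2.resize(im2[...,::-1],(400,300))]))
```

```text
[0.47887424 0.17718312 0.07148233]
```

View pics/d1.png

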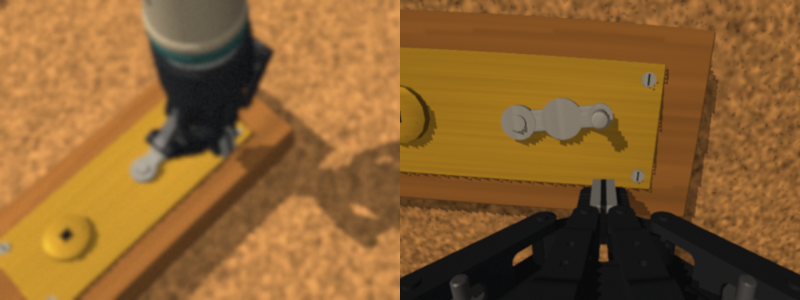

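Emit:
jog_arm(
  targets=[
    [0, [0.015, 0, 0], 0],
    [0, [0.015, 0.001, 0], 0],
    [0, [0.01, 0, 0], 0],
    [0, [0.011, 0, 0], 0],
    [0, [0.011, 0.002, 0], 0],
    [0, [0.01, 0.004, 0], 0],
    [0, [0.009, 0.006, 0], 0],
    [0, [0.008, 0.008, 0], 0],
    [0, [0.005, 0.009, 0], 0],
    [0, [0, 0, 0], 0],
  ],
)

```text
clock: 6.15
position: [0.5738, 0.2082, 0.0715]
ee_rot: [0.0, 0.001, 0.707, -0.707]
contact_force: [-0.2, -0.5, -0.3]
width: 0.0007
```

Run:
```python
from h import *
s=manip.get_state(); print(s["position"],s["contact_force"])
im,_=get_image("side"); im2,_=get_image("wrist")
cv2.imwrite("pics/d2.png",np.hstack([cv2.resize(im[240:384,100:292,::-1],(400,300)),cv2.resize(im2[...,::-1],(400,300))]))
```

```text
[0.5738218  0.20822992 0.07146852] [-0.22862505 -0.45850742 -0.31168791]
```

View pics/d2.png

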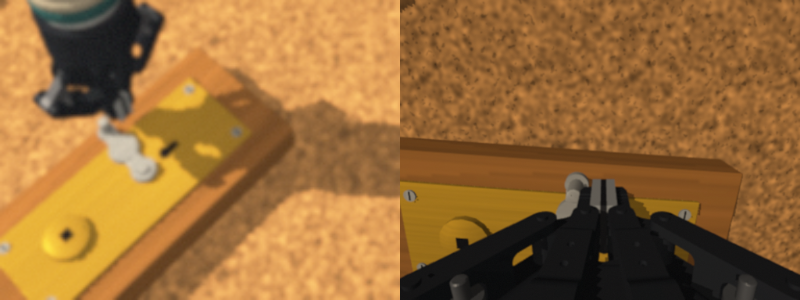

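Emit:
jog_arm(
  targets=[
    [0, [0, -0.008, 0], 0],
    [0, [0, 0, 0.02], 0],
    [0, [0, 0, 0.025], 0],
    [0, [-0.025, 0.002, 0.035], 0],
    [0, [-0.035, 0.002, 0.02], 0],
    [0, [-0.04, 0, 0], 0],
    [0, [0, 0, 0], 0],
  ],
)

```text
clock: 7.12
position: [0.4695, 0.2024, 0.1717]
ee_rot: [0.001, 0.0, -0.707, 0.707]
contact_force: [-1.0, -0.9, 0.6]
width: 0.0
```

Run:
```python
from h import *
s=manip.get_state(); print(s["position"],s["contact_force"])
im2,_=get_image("wrist"); cv2.imwrite("pics/w3.png",im2[...,::-1])
for n,z in dict(cover_pivot=.045,cover_stub=.063,keyhole=.04,lockboard=0).items():
    for r in spot_point(n,"wrist")[:2]: print(n,round(r["score"],2),np.round(r["position"]),np.round(atz("wrist",r["position"],z),4))
```

```text
[0.46953565 0.20243957 0.17170794] [-0.97894642 -0.85508876  0.60885697]
cover_pivot 0.73 [220. 125.] [0.5254 0.2348 0.045 ]
cover_stub 0.62 [227.  50.] [0.5781 0.226  0.063 ]
keyhole 0.65 [260. 124.] [0.5259 0.2036 0.04  ]
lockboard 0.97 [209. 117.] [0.5309 0.251  0.    ]
```

View pics/w3.png

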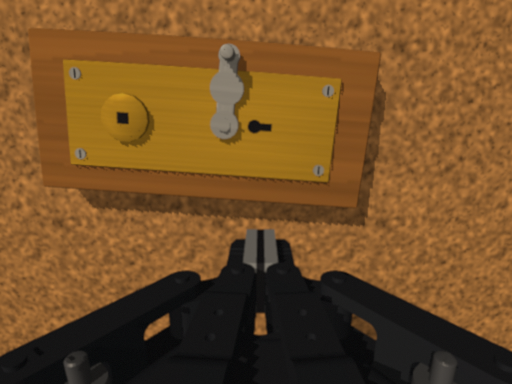

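Emit:
jog_arm(
  targets=[
    [0, [0.028, 0.001, 0], 0],
    [0, [0.026, 0, 0], 0],
    [0, [0, 0, -0.025], 0],
    [0, [0, 0, -0.025], 0],
    [0, [0, 0, -0.025], 0],
    [0, [0, 0, 0], 0],
    [0, [0, 0, 0], 0],
    [0, [0, 0, 0], 0],
    [0, [0, 0, 0], 0],
    [0, [0, 0, 0], 0],
  ],
)

```text
clock: 8.62
position: [0.5271, 0.2043, 0.0969]
ee_rot: [-0.0, 0.001, 0.707, -0.707]
contact_force: [-0.4, -0.4, 0.6]
width: 0.0003
```

Run:
```python
from h import *
s=manip.get_state(); print(s["position"],s["contact_force"])
im,_=get_image("side"); im2,_=get_image("wrist")
cv2.imwrite("pics/d4.png",np.hstack([cv2.resize(im[240:384,100:292,::-1],(400,300)),cv2.resize(im2[...,::-1],(400,300))]))
```

```text
[0.52713646 0.20431675 0.09689749] [-0.40973219 -0.44710339  0.64380822]
```

View pics/d4.png

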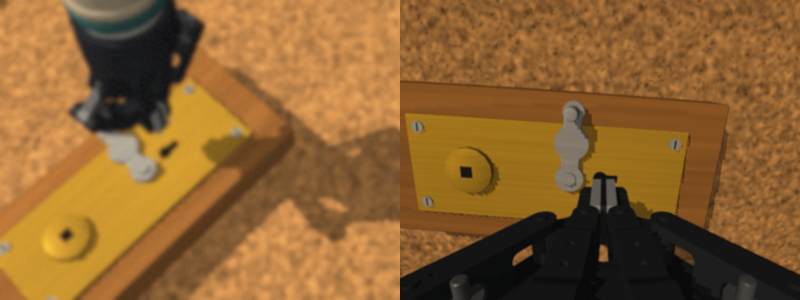

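Emit:
jog_arm(
  targets=[
    [0, [0, 0, 0], 0],
    [0, [0, 0, 0], 0],
    [0, [0, 0, 0], 0],
    [0, [0, 0, 0], 0],
    [0, [0, 0, 0], 0],
    [0, [0, 0, 0], 0],
    [0, [0, 0, 0], 0],
    [0, [0, 0, 0], 0],
    [0, [0, 0, 0], 0],
    [0, [0, 0, 0], 0],
  ],
)

```text
clock: 9.98
position: [0.5269, 0.2043, 0.0963]
ee_rot: [0.0, -0.0, -0.707, 0.707]
contact_force: [-0.2, -0.1, -0.3]
width: -0.0001
```

Emit:
jog_arm(
  targets=[
    [0, [0, 0, 0], 0],
    [0, [0, 0, 0], 0],
    [0, [0, 0, 0], 0],
    [0, [0, 0, 0], 0],
  ],
)

```text
clock: 10.48
position: [0.5269, 0.2043, 0.0963]
ee_rot: [0.0, -0.0, -0.707, 0.707]
contact_force: [0.6, -0.0, -0.5]
width: 0.0
```

Emit:
jog_arm(
  targets=[
    [0, [0, 0, 0.04], 0],
    [0, [0, 0, 0.05], 0],
    [0, [-0.011, -0.048, 0.03], 0],
    [0, [-0.013, -0.055, 0], 0],
    [0, [-0.013, -0.055, 0], 0],
    [0, [-0.013, -0.055, 0], 0],
    [0, [-0.013, -0.055, 0], 0],
    [0, [-0.013, -0.055, 0], 0],
    [0, [-0.013, -0.055, 0], 0],
    [0, [-0.013, -0.05, 0], 0],
  ],
)

```text
clock: 11.72
position: [0.4243, -0.2256, 0.2165]
ee_rot: [0.0, -0.001, -0.707, 0.707]
contact_force: [0.4, -0.4, -0.2]
width: -0.0
```

Emit:
jog_arm(
  targets=[
    [0, [-0.012, -0.045, 0], 0],
    [0, [0, 0, 0], 0],
    [0, [0, 0, 0], 0],
  ],
)

```text
clock: 12.1
position: [0.4127, -0.2682, 0.2162]
ee_rot: [-0.001, 0.001, 0.707, -0.707]
contact_force: [-0.5, 0.3, -1.4]
width: -0.0
```

Run:
```python
from h import *
s=manip.get_state(); print(s["position"],s["contact_force"])
im2,_=get_image("wrist"); cv2.imwrite("pics/w5.png",im2[...,::-1])
for n,z in dict(cyl_long_mid=.017,cyl_mid_mid=.017,cyl_short_mid=.017).items():
    for r in spot_point(n,"wrist")[:3]: print(n,round(r["score"],2),np.round(r["position"]),np.round(atz("wrist",r["position"],z),4))
for r in silhouettes("cyl_long","wrist")[:2]:
    v,u=np.nonzero(r["mask"]); P=np.array([atz("wrist",p,.012) for p in zip(u,v)])[:,:2]
    print(round(r["score"],2),np.round(r["position"]),cv2.minAreaRect((P*1000).astype(np.float32)))
```

```text
[ 0.41272391 -0.26822235  0.21616987] [-0.52329138  0.31443458 -1.35549424]
cyl_long_mid 0.68 [261. 108.] [ 0.4781 -0.2679  0.017 ]
cyl_short_mid 0.82 [118. 121.] [ 0.4657 -0.1204  0.017 ]
0.82 [262. 101.] ((486.2448425292969, -274.2525634765625), (89.80052947998047, 31.94072723388672), 53.93280029296875)
```

View pics/w5.png

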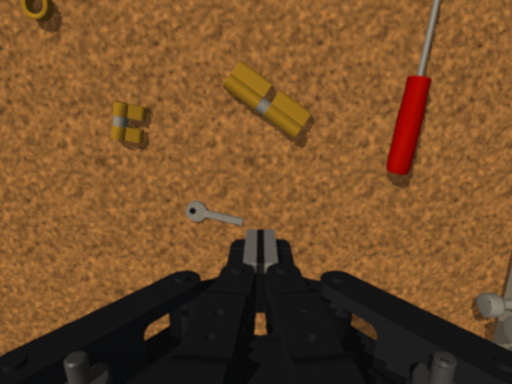

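Emit:
jog_arm(
  targets=[
    [0, [0.034, -0.002, 0], 0],
    [0, [0.033, 0, 0], 0],
    [0, [0, 0, 0], 0],
    [0, [0, 0, -0.04], 0],
    [0, [0, 0, -0.04], 0],
    [0, [0, 0, -0.03], 0],
    [0, [0, 0, -0.02], 0],
    [0, [0, 0, -0.01], 0],
    [0, [0, 0, 0], 0],
    [0, [0, 0, 0], 0],
  ],
)

```text
clock: 13.6
position: [0.4804, -0.2711, 0.0773]
ee_rot: [-0.0, -0.001, -0.707, 0.708]
contact_force: [-1.2, 0.0, 0.1]
width: -0.0001
```

Run:
```python
from h import *
s=manip.get_state(); print(s["position"],s["contact_force"])
im0,_=get_image("scene");im,_=get_image("side"); im2,_=get_image("wrist")
cv2.imwrite("pics/d6.png",np.hstack([cv2.resize(im[...,::-1],(400,300)),cv2.resize(im2[...,::-1],(400,300))]))
cv2.imwrite("pics/s6.png",im0[...,::-1])
for r in spot_point("cyl_long_mid","wrist")[:2]: print(round(r["score"],2),np.round(r["position"]),np.round(atz("wrist",r["position"],.017),4))
```

```text
[ 0.48037589 -0.27105329  0.07726697] [-1.18444258  0.0100655   0.14913669]
0.63 [259. 218.] [ 0.4789 -0.2699  0.017 ]
```

View pics/d6.png

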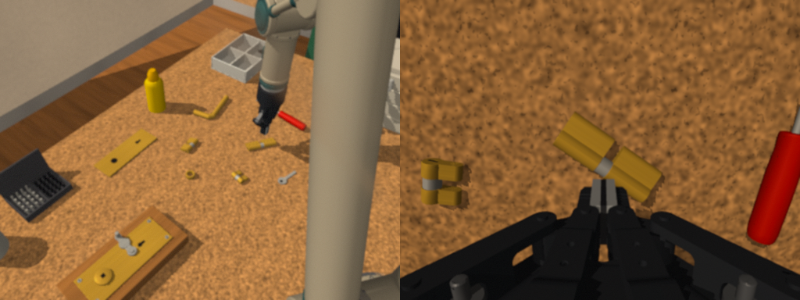

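View pics/s6.png

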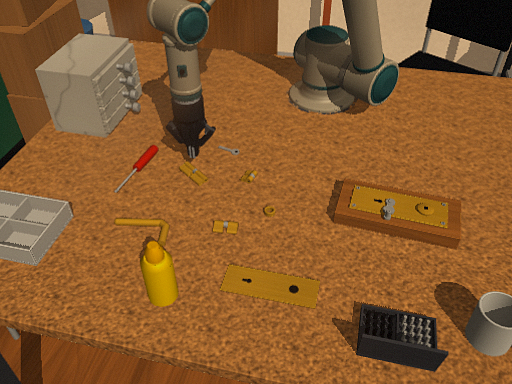

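Emit:
jog_arm(
  targets=[
    [0, [0, 0, 0], 0],
    [0, [0, 0, 0], 0],
    [0, [0, 0, 0], 0],
    [0, [0, 0, 0], 0],
    [0, [0, 0, 0], 0],
    [0, [0, 0, 0], 0],
  ],
)

```text
clock: 14.55
position: [0.4799, -0.2707, 0.0763]
ee_rot: [0.0, -0.0, -0.707, 0.707]
contact_force: [0.3, 0.3, -0.2]
width: 0.0001
```

```bash
python3 -c "
from h import *
print(manip.get_state()['position']); print(sign_off())"
```

```text
[ 0.47991594 -0.27074195  0.07629461]
the job is handed in; nothing more can be done
None
```

The demonstration is done and handed in at about 14.6 s of the 56 s allowed; `sign_off` gave no verdict.

- **Cover:** I pushed it with the closed fingertips to roughly 1.4 rad by the wrist camera, and the last scene and side pictures still show it swung aside.
- **Keyhole:** I pointed at it for over 2 s with the TCP about 56 mm above the plate. The measured keyhole position was within about 5 mm sideways of the TCP, and the wrist force stayed at noise level (about 1 N).
- **Longest cylinder:** The arm ends pointing at its middle, with the TCP about 59 mm above the barrel top and the fingertips about 42 mm. The TCP is about 1 mm sideways of the measured middle. Its length measured 90 mm, which confirms it is the right one.
- **Other things:** Nothing else looks moved in the last pictures; I judged this by eye and did not re-measure each object. The route passed the other parts about 0.2 m above the table.

Two early network reports were wrong: a "stub" where the short cylinder lies, and a second "long cylinder" in the same place. I dropped both after checking the pictures. One early script also stopped on a camera-call error; I fixed the helper, and it did not affect the arm.

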